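# Switch on the stage light and turn its dimmer up one click

## Task

Put light under the microscope's glass stage: with a fingertip press the stage light's rocker switch, the right-hand one of the two on the sloping front panel, to ON (its far half, with the bar mark, fully down), and roll the knurled dimmer wheel beside it, at the right end of the panel, one click brighter than it stands now by stroking its rim away from you. Pick nothing up, leave the left-hand switch and wheel as they are set, and do not disturb the things lying on and around the stand.

Things in the scene. Friction and masses are not known exactly. Their poses are not given: they have to be found in the camera images.
- stand: Microscope stand, fixed. Origin: centre of the underside of its white base; x away from the operator (the robot), y to the operator's left. Base 220 (x) x 300 (y) mm, flat top 58 mm high from x = -40 to +110 mm; in front of it the control panel slopes down at 12 degrees to a height of 43 mm at x = -110. In the middle of the panel (x about -75): right wheel, right rocker, left rocker, left wheel.
- stage_glass (a point): Centre of the round glass stage plate, diameter 96 mm, on the base's flat top (2.5 mm proud).
- post_foot (a point): Centre line of the steel post at the base's flat top: diameter 48 mm for 50 mm up, then 32 mm, to 470 mm above the bench. A boom 25 mm thick (clamp 62 mm) runs at 400 mm height along stand y, from 100 mm right of the post to 265 mm left of it.
- head (a point): Middle of the microscope head, 250 mm above the bench, hanging from the boom to the left of the base: 125 mm wide (y), 140 to 400 mm high, from 110 mm in front of this point (eyepieces, leaning to the operator) to 80 mm behind it. Keep clear.
- stage_wheel (a joint): Turn of the stage light's dimmer wheel, rad; grows (brighter) as the top of the rim moves away from the operator (stand +x). Five clicks at 0, 0.524, 1.047, 1.571, 2.094 (30 degrees, 13 mm of rim apart), stops just beyond the end ones. Starts in the second or third click (very rarely balanced between). A spring ball pulls it into the nearest click when let go; up to 1 N at the rim takes it over the crest half way.
- stage_wheel_top (a point): Fixed point: the highest point of the stage light's wheel, 62 mm above the bench, 105 mm right of the stand's middle, where a fingertip touches it from above. Bare metal knurled wheel on edge, radius 25, 16 mm wide, axle along stand y, 13 mm of it out of the panel (4 mm above the base's flat top); black lines across the rim, one per click, longer when brighter.
- stage_wheel_line (a point): A point on the rim of that wheel (radius 25 mm), which turns with it: on top of the rim when the joint reads 0.
- stage_rocker (a joint): Stage light's rocker switch, rad: 0 = off (far half up), 0.40 = on (far half fully down). An over-centre spring snaps it from the middle (0.20) to the nearer end, where it stays; up to 3 N near the far edge takes it over. It starts off.
- stage_rocker_far (a point): Point on top of the far half of the stage light's rocker, 50 mm right of the stand's middle, 2.5 mm from the far edge; moves with it, about 5 mm down to on. Black rocker 30 (stand x) x 21 (stand y) mm, pivot along stand y at its middle, a small white bar on the far half. Pushing straight down here turns it on.
- top_wheel_line (a point): The same rim point of the left-hand wheel (top light), an equal wheel at the left end of the panel; must stay as it is set.
- top_rocker_far (a point): The same point of the left-hand rocker (top light), an equal rocker, which may be on or off; must stay as it is set.
- eyecap: Loose rubber eyepiece cap, diameter 36, 24 mm high, on the flat top of the base behind the stage wheel. Origin: centre of underside.
- module: Loose small circuit module, 34 x 24 x 8 mm, lying on the glass stage. Origin: centre of underside.
- pcb: Loose green circuit board, 86 x 58 x 10 mm, lying on the bench under the microscope head. Origin: centre of underside.
- screwdriver: Loose screwdriver, 150 mm long, handle 26 mm thick, on the bench to the right of the base. Origin: underside at mid length, x along it.
- tweezers: Loose steel tweezers, 117 mm long, 16 mm wide, 8 mm high, on the bench in front of the base. Origin: underside at mid length, x along them.
- bottle: Loose dropper bottle, diameter 58, 130 mm high, on the bench at the left of the base, under the boom. Origin: centre of underside.
- lens_cap: Loose black lens cap, diameter 62, 13 mm high, on the bench to the right. Origin: centre of underside.
- phone: Loose phone, 154 x 74 x 9 mm, lying on the bench to the left of the base. Origin: centre of underside, x along its length.

How it is judged:
At the end, for the whole second after the job is handed in: Stage rocker on (over 0.33 of 0.40 rad); its wheel rests one click brighter than at the start (third or fourth click, within 0.15 rad); left-hand wheel within 5 mm, left-hand rocker within 3 mm, loose things within 20 mm of where they were (((value of joint stage_wheel between 0.8972 and 1.1972 rad and distance of stage_wheel_line from where it was at the start of the episode between 0.0045 and 0.0165 m) or (value of joint stage_wheel between 1.4208 and 1.7208 rad and distance of stage_wheel_line from where it was at the start of the episode between 0.0095 and 0.0215 m)) and value of joint stage_rocker above 0.33 rad and distance of each of eyecap, module, pcb, screwdriver, tweezers, bottle, lens_cap, phone from where it was at the start of the episode below 0.02 m and distance of top_wheel_line from where it was at the start of the episode below 0.005 m and distance of top_rocker_far from where it was at the start of the episode below 0.003 m); the robot touches nothing.
It fails at once if the arm or the gripper's body, not a fingertip, pressed on the stand (over 3 N) (contact force between the arm and stand above 3 N).
It fails at once if a loose thing was moved, lifted or carried (more than 20 mm) (distance of any of eyecap, module, pcb, screwdriver, tweezers, bottle, lens_cap, phone from where it was at the start of the episode above 0.02 m).
It fails at once if the left-hand switch or dimmer wheel (top light) was changed (distance of top_wheel_line from where it was at the start of the episode above 0.008 m or distance of top_rocker_far from where it was at the start of the episode above 0.0035 m).
It also fails if it takes over 32 s, if anything falls off the work surface, if the arm or the gripper's body presses on something with over 40 N, if the wrist force passes 120 N, or if a joint passes its speed limit or range.

## Robot

A 7-joint arm with a two-finger parallel gripper is mounted at the origin on the work surface. World frame = base frame: x ahead of the robot, y to its left, z up, the work surface at z = 0. Lengths are in m, angles in rad, forces in N, time in s.
With the tool pointing down it reaches from about 0.4 to 0.85 m from the base axis. Payload 10.4 kg.
Tool frame: the origin (TCP) lies midway between the tips of the shut fingers; the grasp point (between the pads) lies 19 mm behind it; z points along the fingers, x is the direction in which the jaws open and shut, and the axes are right-handed (so a half turn about z gives the same grasp; the last joint's range is limited). The gripper opens to 85 mm and grips with 20 to 120 N. Pads are 22 mm wide; open, the fingers measure 114 mm over their backs; the gripper's body (76 mm by 85 mm) begins 54 mm behind the grasp point. The pads swing forward as they close: fully open they stand 13 mm farther back than shut.
Start: joints at [1.139, 0.332, -0.065, 1.46, 0.022, 1.35, -0.088], TCP at [0.248, -0.574, 0.231] pointing down, gripper open.
Joint ranges: [-2.6, 2.6], [-0.5, 2.12], [-1.47, 1.34], [0.16, 2.42], [-1.27, 4.41], [0.06, 2.06], [-2.6, 2.6]. Speed limits (rad/s): [2.22, 2.22, 2.79, 2.79, 3.14, 3.14, 3.14].

## Interface

Orientations are given as a unit quaternion [x, y, z, w].
In Python, from workcell import manip, cams gives the robot as it stands.
- The arm moves only by the tool move_arm, never from a script. Its argument "moves" is a list of rows, each a list of 7 numbers: the turn, a rotation vector about the tool's x, y, z in degrees, then the shift along the tool's x, y, z in m, then the finger opening in m, from 0 to 0.0854. A call has 1 to 10 rows; each row is the pose to reach, as a shift and turn from the pose commanded when the call began, along the tool's axes at that moment; what a row does not reach only later rows make up. A row lasts 1/10 s, in which the tool goes at most 50 mm and 8.59 degrees, less where a joint would pass 70% of its speed; a pose out of reach is approached as far as the arm can. A call with a gripper value outside its range is refused whole. The fingers move at their own pace and stop on an object; "grip_force" is the grip in N (left out, the last holds). Time passes only in rows, so rows that repeat a pose let the fingers close. It gives the time, the measured TCP pose, the force and the opening at its end, in the units of the state.
- manip.get_obs(): the state, without advancing time (a new reading comes with each control period).
- cams.camera(name): name is "scene" or "top" or "wrist"; returns the picture (420x560x3 uint8, red, green, blue); there is no depth.
- cams.camera_params(name): a dict with "fx", "fy", "cx", "cy" (pixels), "xyz" and "rotation" of the camera in the world. Camera axes: x right, y up, looking along -z (the intrinsics and any distortion apply to the point x, -y, -z); pixel columns grow to the right and rows downward; lengths in m; the calibration is good to about 2 mm. A picture is of the moment at which its call begins: read the wrist's pose just before it. camera_params takes no time and is no camera call; for the wrist camera it gives the pose at the moment of the call.
- manip.hand_in(): hands the job in, once; it reports no verdict.
The state is a dict: "clock": time; "joint_pos": joint angles; "joint_velocities": joint speeds; "tau": joint torques, N m; "position": TCP position; "ee_rot": TCP orientation; "ft_force": force on the tool from outside, world axes, zero at the start; "torque": the same for the moment, N m; "grip_width": opening from 0.0 (shut) to 1.0 (fully open).
Only numpy, scipy, OpenCV 4.12 (cv2) and the standard library are available. Lean on these libraries where they do the work, as an engineer would, in place of code of your own. Each camera call takes 0.05 s, during which the arm holds its last target. There are 200 camera calls.

## Working session

There is one attempt and no reset: what is moved stays moved. The work goes in short steps, Python scripts to look and compute and a tool call to move; the robot and the scene stay as the last step left them, time stands still between calls to the robot, and variables do not carry over. Pictures are saved under pics/ and viewed, about 8 in all and at most 12, crops included, and the job is handed in when it is done.

Besides the shell and the picture viewer there is one more tool, called by a JSON object that holds its "op" and its "data", one argument or row to a line. move_arm: Moves the arm, as the interface text tells. Its arguments: {"type":"object","properties":{"moves":{"type":"array","items":{"type":"array","items":{"type":"number"}}},"grip_force":{"type":"number"}},"required":["moves"]}

```bash
mkdir -p pics; python3 - <<'E'
from workcell import manip, cams
import cv2, numpy as np
o=manip.get_obs(); print(o)
for n in("scene","top","wrist"):
    p=cams.camera_params(n); print(n,p)
    cv2.imwrite(f"pics/{n}0.png",cams.camera(n)[:,:,::-1])
E
```

```text
{'clock': 0.0, 'joint_pos': array([ 1.13940965,  0.33285169, -0.06469151,  1.46093691,  0.02160816,
        1.34986229, -0.08852062]), 'joint_velocities': array([ 0.00185096,  0.0005461 ,  0.00015945,  0.00141807,  0.0006832 ,
       -0.00098547, -0.00040357]), 'tau': array([-1.13170918e-03, -6.25446153e+01,  4.89578792e-02, -3.91614461e+01,
        1.62538775e-02,  9.78143566e-03,  1.90987595e-05]), 'position': array([ 0.24828098, -0.57317669,  0.2305306 ]), 'ee_rot': array([ 8.35909729e-01, -5.48866524e-01, -5.88657052e-04, -3.42940808e-04]), 'ft_force': array([-0.21294108,  0.08209187,  0.56560323]), 'torque': array([-0.0406194 ,  0.048356  ,  0.00157081]), 'grip_width': 1.0019152991036882}
scene {'fx': 400.0755183174513, 'fy': 400.0755183174513, 'cx': 281.49564787004084, 'cy': 211.30651190459474, 'xyz': array([ 1.00292123, -0.29290542,  0.96655668]), 'rotation': array([0.25541656, 0.13376051, 0.44901189, 0.84572976])}
top {'fx': 394.7480142302525, 'fy': 394.7480142302525, 'cx': 275.74556295243354, 'cy': 206.3654172800795, 'xyz': array([0.36704537, 0.04030926, 1.34349999]), 'rotation': array([-0.0588879 ,  0.06019301,  0.70487998, -0.70431046])}
wrist {'fx': 293.451385686161, 'fy': 293.451385686161, 'cx': 280.8126008705201, 'cy': 209.44981766645265, 'xyz': array([ 0.3255751 , -0.54008917,  0.37233004]), 'rotation': array([-0.13737077,  0.09107213, -0.54106798,  0.82466998])}
```

View pics/scene0.png

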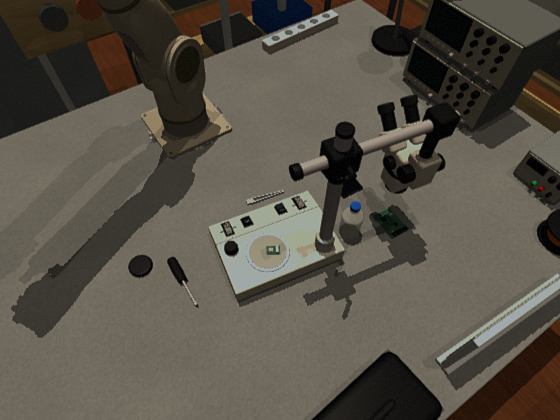

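View pics/top0.png

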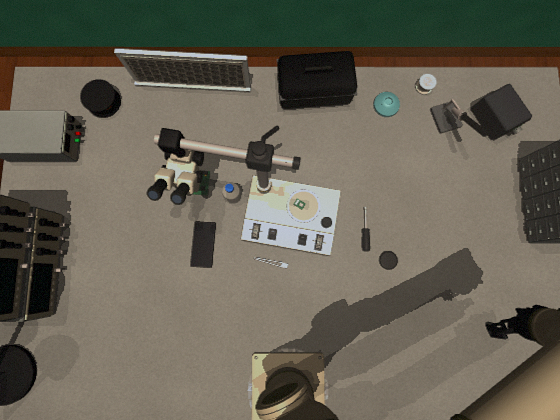

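The top view shows the stand at about (290,217), with the right wheel near (319,241), the right rocker (302,239), the left rocker (272,234) and the left wheel (256,231). I'll enlarge it to fit the corners.

```bash
python3 - <<'E'
import cv2, numpy as np
a=cv2.imread("pics/top0.png")[170:270,235:348]; a=cv2.resize(a,None,fx=6,fy=6,interpolation=cv2.INTER_CUBIC)
cv2.imwrite("pics/topc.png",a); print(a.shape)
a=cv2.imread("pics/scene0.png")[180:305,200:350]; a=cv2.resize(a,None,fx=4.8,fy=4.8,interpolation=cv2.INTER_CUBIC)
cv2.imwrite("pics/scenec.png",a); print(a.shape)
E
```

```text
(600, 678, 3)
(600, 720, 3)
```

View pics/topc.png

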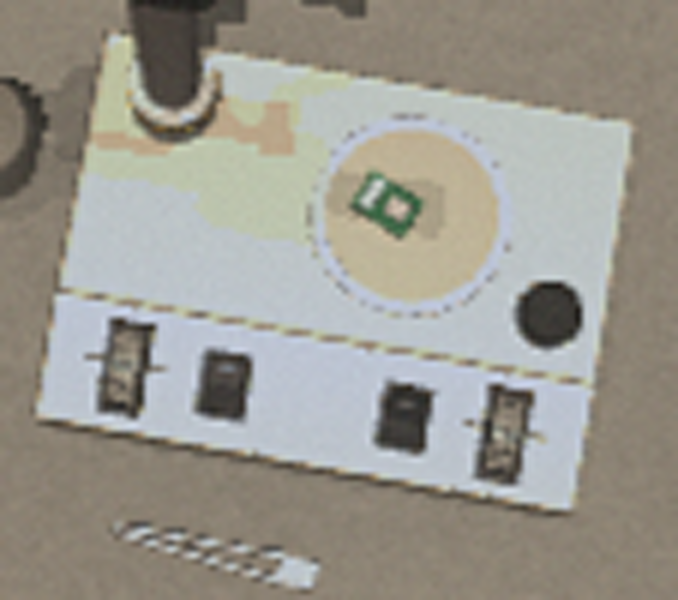

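View pics/scenec.png

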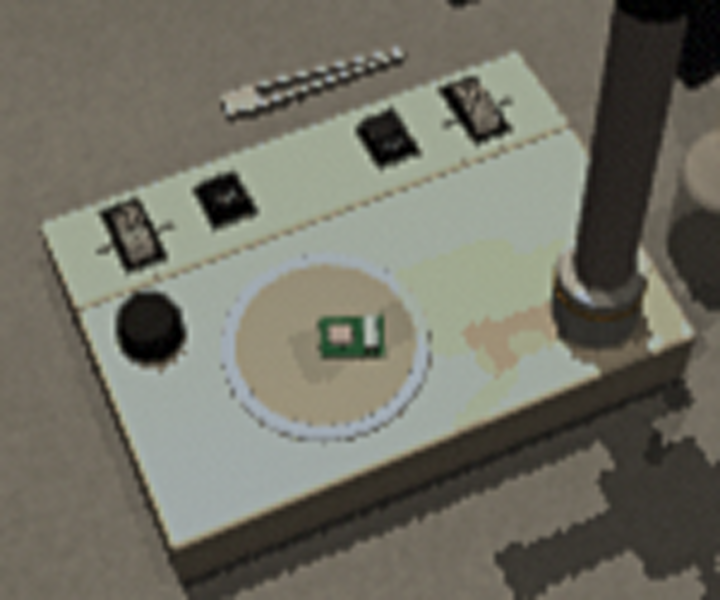

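```bash
cat > h.py <<'E'
import numpy as np, cv2
from scipy.spatial.transform import Rotation as R
from scipy.optimize import least_squares
def proj(p,P):
    c=(np.atleast_2d(P)-p["xyz"])@R.from_quat(p["rotation"]).as_matrix()
    return np.c_[p["cx"]+p["fx"]*c[:,0]/-c[:,2],p["cy"]-p["fy"]*c[:,1]/-c[:,2]]
def S(q,P):
    P=np.atleast_2d(P).astype(float); c,s=np.cos(q[2]),np.sin(q[2])
    return np.c_[q[0]+c*P[:,0]-s*P[:,1],q[1]+s*P[:,0]+c*P[:,1],P[:,2]]
E
python3 - <<'E'
from h import *
from workcell import cams
st=np.array([[.11,.15,.058],[.11,-.15,.058],[-.11,.15,.043],[-.11,-.15,.043],[-.04,.15,.058],[-.04,-.15,.058]])
t=np.array([[108,35],[632,122],[38,420],[572,512],[55,293],[592,382]])/6+[235,170]-.42
s=np.array([[692,335],[175,548],[517,52],[42,222],[572,127],[82,308]])/4.8+[200,180]-.4
pt,ps=cams.camera_params("top"),cams.camera_params("scene")
for use in ("t","s","ts"):
    f=lambda q:np.concatenate(([(proj(pt,S(q,st))-t).ravel()] if "t" in use else [])+([(proj(ps,S(q,st))-s).ravel()] if "s" in use else []))
    r=least_squares(f,[.4,0,0]); print(use,r.x,np.degrees(r.x[2]),np.abs(r.fun).max(),r.fun.round(1))
q=r.x
print(S(q,[[-.075,-.105,.062],[-.061,-.05,.058],[-.1,.0,0]]))
E
```

```text
t [ 0.55978682 -0.01126043 -0.16981737] -9.729818361920684 0.8052077439410539 [-0.8 -0.7  0.6 -0.5 -0.8  0.2  0.3  0.3 -0.1  0.   0.8  0.5]
s [ 0.56051857 -0.01076404 -0.17948367] -10.283656994762328 1.7913182351212527 [ 1.8  0.1 -0.6  0.5  0.4 -0.6 -0.6 -0.1  0.4 -0.8 -1.3  0.1]
ts [ 0.56020578 -0.0109332  -0.17534552] -10.046558079654863 1.70064118266788 [-0.7 -1.1  0.6 -0.3 -1.  -0.2  0.   0.4 -0.2 -0.4  0.5  0.6  1.7 -0.2
 -0.5  0.6  0.  -0.8 -0.8  0.1  0.1 -1.  -1.4  0.3]
[[ 0.46803872 -0.10123953  0.062     ]
 [ 0.49141871 -0.04952516  0.058     ]
 [ 0.46173914  0.00651164  0.        ]]
```

```bash
cat >> h.py <<'E'
Q=np.array([.5602,-.0109,-.1753])
def plan(P,yaw_x=None):
    "tool-frame shift & turn to reach world P with tool down, tool x along stand -y"
    from workcell import manip
    o=manip.get_obs(); T=R.from_quat(o["ee_rot"])
    c,s=np.cos(Q[2]),np.sin(Q[2]); x=np.array([s,-c,0]); z=np.array([0,0,-1.]); y=np.cross(z,x)
    G=R.from_matrix(np.c_[x,y,z])
    print("turn",(T.inv()*G).as_rotvec(degrees=True).round(2),"shift",T.inv().apply(np.array(P)-o["position"]).round(4),"t",round(o["clock"],2),"F",o["ft_force"].round(2),"pos",o["position"].round(4), "stand xy",(R.from_euler("z",-Q[2]).apply(o["position"]-[Q[0],Q[1],0])).round(4))
E
python3 - <<'E'
from h import *
from workcell import manip,cams
o=manip.get_obs();p=cams.camera_params("wrist");T=R.from_quat(o["ee_rot"])
print("cam in tool",T.inv().apply(p["xyz"]-o["position"]),"axis",T.inv().apply(R.from_quat(p["rotation"]).apply([0,0,-1])))
plan(S(Q,[[-.10,-.08,.20]])[0])
E
```

```text
cam in tool [ 0.00017336 -0.08403827 -0.14172795] axis [-1.42540337e-04  3.25086055e-01  9.45684428e-01]
turn [2.000e-02 6.000e-02 3.347e+01] shift [-0.3804 -0.3822  0.0311] t 0.15 F [-0.45  0.6  -0.41] pos [ 0.2483 -0.5732  0.2307] stand xy [-0.209  -0.6081  0.2307]
```

{"op": "move_arm", "data": {
  "moves": [
    [0, 0, 33.5, -0.38, -0.382, 0.03, 0],
    [0, 0, 33.5, -0.38, -0.382, 0.03, 0],
    [0, 0, 33.5, -0.38, -0.382, 0.03, 0],
    [0, 0, 33.5, -0.38, -0.382, 0.03, 0],
    [0, 0, 33.5, -0.38, -0.382, 0.03, 0],
    [0, 0, 33.5, -0.38, -0.382, 0.03, 0],
    [0, 0, 33.5, -0.38, -0.382, 0.03, 0],
    [0, 0, 33.5, -0.38, -0.382, 0.03, 0],
    [0, 0, 33.5, -0.38, -0.382, 0.03, 0],
    [0, 0, 33.5, -0.38, -0.382, 0.03, 0]
  ],
  "grip_force": 40
}}

```text
clock: 1.15
position: [0.4324, -0.1106, 0.2037]
ee_rot: [-0.642, 0.767, -0.0, -0.0]
ft_force: [0.8, -0.4, 0.6]
grip_width: 0.0
```

```bash
python3 - <<'E'
from h import *
plan(S(Q,[[-.09,-.08,.16]])[0])
E
```

```text
turn [-0.03 -0.03 -0.04] shift [-0.0405 -0.0184  0.0437] t 1.15 F [ 0.78 -0.39  0.57] pos [ 0.4324 -0.1106  0.2037] stand xy [-0.1084 -0.1204  0.2037]
```

{"op": "move_arm", "data": {
  "moves": [
    [0, 0, 0, -0.02, -0.01, 0.02, 0],
    [0, 0, 0, -0.03, -0.015, 0.04, 0],
    [0, 0, 0, -0.03, -0.015, 0.04, 0]
  ]
}}

```text
clock: 1.45
position: [0.4512, -0.0838, 0.1615]
ee_rot: [-0.643, 0.766, 0.002, -0.001]
ft_force: [0.2, -0.3, -0.9]
grip_width: 0.004
```

```bash
python3 - <<'E'
from h import *
from workcell import cams
plan(S(Q,[[-.09,-.08,.16]])[0])
p=cams.camera_params("wrist"); im=cams.camera("wrist")[:,:,::-1]
cv2.imwrite("pics/w1.png",im)
import pickle; pickle.dump(p,open("w1.pkl","wb"))
cv2.imwrite("pics/w1b.png",cv2.resize(im,(800,600),interpolation=cv2.INTER_CUBIC))
for n,P in dict(whl=[-.075,-.105,.062],rk=[-.075,-.05,.0535],far=[-.0625,-.05,.058],eye=[-.013,-.12,.082],fr=[-.11,-.15,.043],cr=[-.04,-.15,.058],fm=[-.11,.05,.043]).items(): print(n,(proj(p,S(Q,P))*800/560).round(0))
E
```

```text
turn [0.23 0.05 0.13] shift [-0.0108 -0.0046  0.0015] t 1.45 F [ 0.2  -0.28 -0.89] pos [ 0.4512 -0.0838  0.1615] stand xy [-0.0946 -0.0908  0.1615]
whl [[425. 269.]]
rk [[335. 265.]]
far [[333. 247.]]
eye [[460. 160.]]
fr [[490. 313.]]
cr [[504. 209.]]
fm [[189. 312.]]
```

View pics/w1b.png

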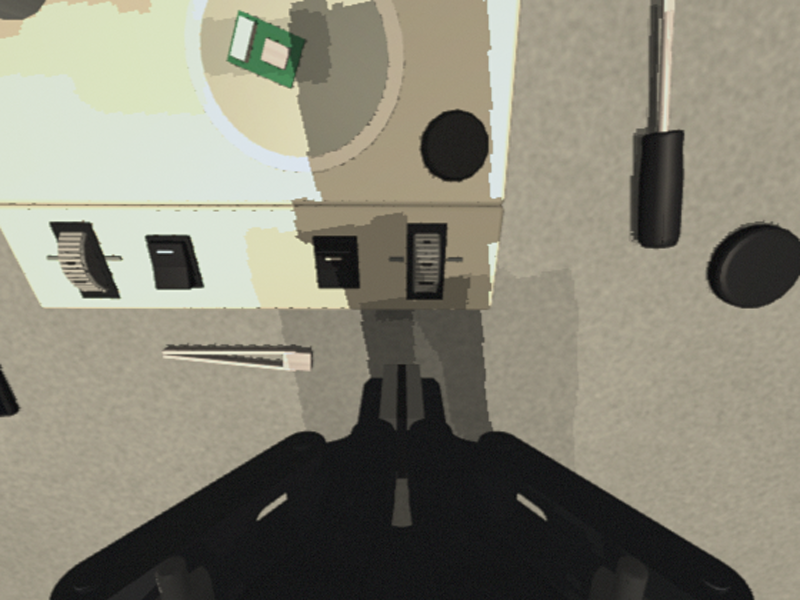

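The wrist view has the right rocker at (337,262) with its bar at (335,258), and the right wheel at (427,261). Both lie within 2–3 mm of prediction. The fingers are at (402,370). Next is an enlarged crop of the wheel lines.

```bash
python3 - <<'E'
from h import *
im=cv2.imread("pics/w1.png")[145:225,215:325]
cv2.imwrite("pics/w1c.png",cv2.convertScaleAbs(cv2.resize(im,None,fx=7,fy=7,interpolation=cv2.INTER_CUBIC),alpha=1.5))
plan(S(Q,[[-.067,-.05,.09]])[0])
E
```

```text
turn [0.15 0.02 0.04] shift [-0.0421 -0.0274  0.0728] t 1.5 F [-0.37 -0.2   0.26] pos [ 0.4514 -0.0852  0.1629] stand xy [-0.0941 -0.0921  0.1629]
```

View pics/w1c.png

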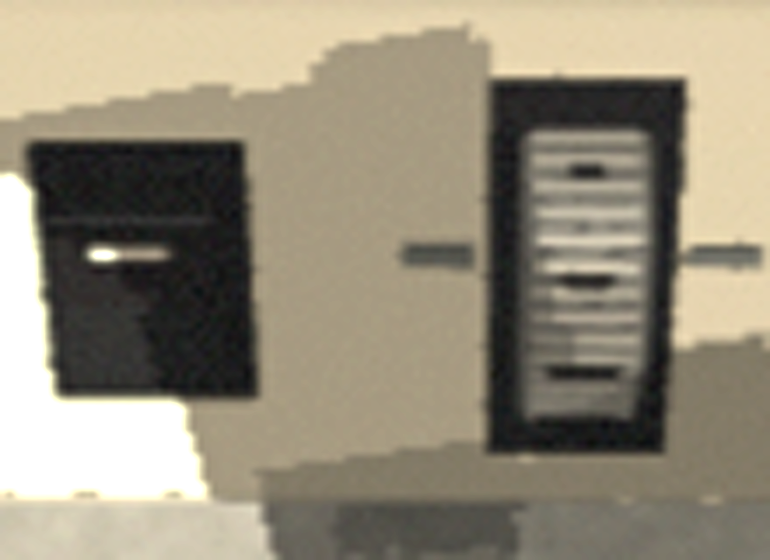

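The lines sit at crop y = 170 (short), 280 (at the index mark), 372 (longer) and 418 (longest). Rolling the wheel away by one step should bring the line at 372 to the mark. I'll press the rocker first.

{"op": "move_arm", "data": {
  "moves": [
    [0, 0, 0, -0.03, -0.022, 0.03, 0],
    [0, 0, 0, -0.042, -0.028, 0.06, 0],
    [0, 0, 0, -0.042, -0.028, 0.073, 0],
    [0, 0, 0, -0.042, -0.028, 0.073, 0],
    [0, 0, 0, -0.042, -0.028, 0.073, 0]
  ]
}}

```text
clock: 2.0
position: [0.4872, -0.0507, 0.0919]
ee_rot: [-0.642, 0.767, -0.001, 0.0]
ft_force: [-0.3, 0.5, 0.7]
grip_width: 0.003
```

```bash
python3 - <<'E'
from h import *
plan(S(Q,[[-.066,-.05,.06]])[0])
E
```

```text
turn [-0.05 -0.04 -0.14] shift [-0.0019  0.0011  0.0319] t 2.0 F [-0.29  0.49  0.74] pos [ 0.4872 -0.0507  0.0919] stand xy [-0.0649 -0.0519  0.0919]
```

{"op": "move_arm", "data": {
  "moves": [
    [0, 0, 0, -0.002, 0, 0.015, 0],
    [0, 0, 0, -0.002, 0, 0.028, 0],
    [0, 0, 0, -0.002, 0, 0.03, 0],
    [0, 0, 0, -0.002, 0, 0.031, 0],
    [0, 0, 0, -0.002, 0, 0.032, 0],
    [0, 0, 0, -0.002, 0, 0.032, 0]
  ]
}}

```text
clock: 2.6
position: [0.4876, -0.0479, 0.06]
ee_rot: [-0.642, 0.767, -0.001, -0.0]
ft_force: [-4.7, -2.1, 11.4]
grip_width: -0.001
```

{"op": "move_arm", "data": {
  "moves": [
    [0, 0, 0, 0, 0, 0.001, 0],
    [0, 0, 0, 0, 0, 0.002, 0],
    [0, 0, 0, 0, 0, 0.002, 0]
  ]
}}

```text
clock: 2.9
position: [0.4878, -0.0479, 0.0595]
ee_rot: [-0.642, 0.767, -0.001, -0.001]
ft_force: [-13.5, -1.7, 31.9]
grip_width: 0.001
```

{"op": "move_arm", "data": {
  "moves": [
    [0, 0, 0, 0, 0, 0.001, 0],
    [0, 0, 0, 0, 0, 0.002, 0],
    [0, 0, 0, 0, 0, 0.002, 0]
  ]
}}

```text
clock: 3.2
position: [0.4879, -0.0479, 0.0591]
ee_rot: [-0.642, 0.767, -0.001, -0.001]
ft_force: [-23.3, 0.2, 54.7]
grip_width: -0.003
```

The contact is stiff at z≈0.06 and the force reached 55 N, which suggests the fingertip is on something solid. I'll lift and look.

{"op": "move_arm", "data": {
  "moves": [
    [0, 0, 0, 0, 0, -0.02, 0],
    [0, 0, 0, 0, 0.02, -0.06, 0],
    [0, 0, 0, 0, 0.035, -0.08, 0],
    [0, 0, 0, 0, 0.035, -0.08, 0],
    [0, 0, 0, 0, 0.035, -0.08, 0]
  ]
}}

```text
clock: 3.7
position: [0.4532, -0.0415, 0.1351]
ee_rot: [-0.642, 0.767, -0.001, 0.0]
ft_force: [0.2, 0.1, 0.1]
grip_width: 0.001
```

```bash
python3 - <<'E'
from h import *
from workcell import cams
plan(S(Q,[[-.066,-.05,.065]])[0])
p=cams.camera_params("wrist"); im=cams.camera("wrist")[:,:,::-1]
cv2.imwrite("pics/w2.png",im)
u=proj(p,S(Q,[-.075,-.07,.055]))[0]; print(u)
x,y=u.round().astype(int); print(x-57,y-43)
a=cv2.convertScaleAbs(cv2.resize(im[y-43:y+43,x-57:x+57],None,fx=7,fy=7,interpolation=cv2.INTER_CUBIC),alpha=1.5)
cv2.imwrite("pics/w2c.png",a)
for n,P in dict(rk=[-.075,-.05,.0535],c1=[-.04,-.07,.058],fr=[-.11,-.07,.043]).items(): print(n,((proj(p,S(Q,P))-[x-57,y-43])*7).round(0))
E
```

```text
turn [-0.08 -0.04 -0.06] shift [ 0.0012 -0.0339  0.0702] t 3.7 F [0.16 0.1  0.09] pos [ 0.4532 -0.0415  0.1351] stand xy [-0.1    -0.0487  0.1351]
[307.96062507 188.73894047]
251 146
rk [[219. 296.]]
c1 [[411. -18.]]
fr [[382. 551.]]
```

View pics/w2c.png

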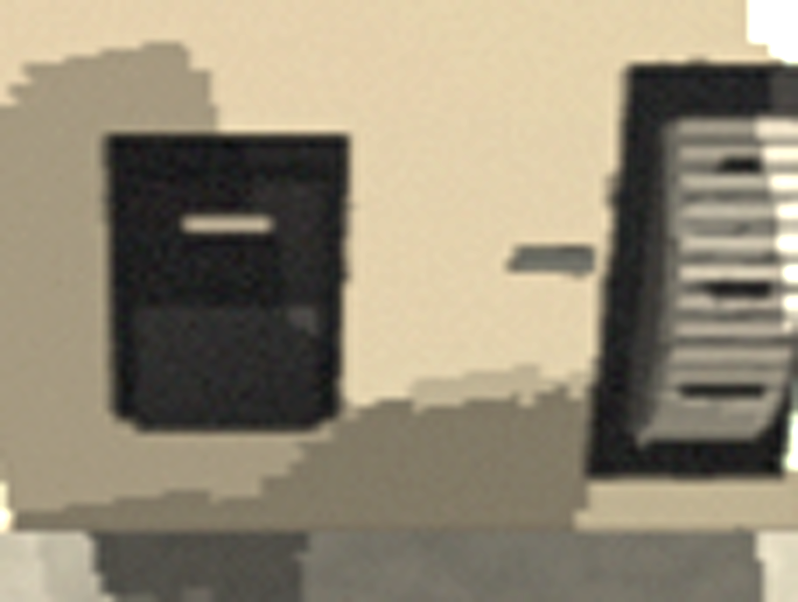

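The rocker's bar has shifted from about 44% to 30% of its length (crop y = 223 within 135–430), and the near half is now visible and raised, so it is on. The wheel is unchanged, with its line at the mark at y = 288. I'll go to the wheel.

{"op": "move_arm", "data": {
  "moves": [
    [0, 0, 0, 0.03, -0.01, 0.02, 0],
    [0, 0, 0, 0.057, -0.02, 0.04, 0],
    [0, 0, 0, 0.057, -0.02, 0.06, 0],
    [0, 0, 0, 0.057, -0.02, 0.067, 0],
    [0, 0, 0, 0.057, -0.02, 0.067, 0],
    [0, 0, 0, 0.057, -0.02, 0.067, 0]
  ]
}}

```text
clock: 4.35
position: [0.4631, -0.1, 0.068]
ee_rot: [-0.643, 0.766, 0.0, 0.0]
ft_force: [0.7, -0.5, 0.4]
grip_width: -0.0
```

```bash
python3 - <<'E'
from h import *
plan(S(Q,[[-.080,-.106,.063]])[0])
E
```

```text
turn [0.   0.02 0.04] shift [ 0.0014 -0.0001  0.005 ] t 4.35 F [ 0.69 -0.52  0.43] pos [ 0.4631 -0.1     0.068 ] stand xy [-0.0801 -0.1046  0.068 ]
```

{"op": "move_arm", "data": {
  "moves": [
    [0, 0, 0, 0.001, 0, 0.003, 0],
    [0, 0, 0, 0.001, 0, 0.005, 0],
    [0, 0, 0, 0.001, 0, 0.005, 0],
    [0, 0, 0, 0.001, 0, 0.005, 0]
  ]
}}

```text
clock: 4.75
position: [0.4636, -0.1017, 0.0638]
ee_rot: [-0.642, 0.766, -0.001, 0.001]
ft_force: [-1.2, 0.0, 5.6]
grip_width: 0.001
```

{"op": "move_arm", "data": {
  "moves": [
    [0, 0, 0, 0, -0.003, 0.0003, 0],
    [0, 0, 0, 0, -0.006, 0.0003, 0],
    [0, 0, 0, 0, -0.009, 0.0003, 0],
    [0, 0, 0, 0, -0.012, 0.0003, 0],
    [0, 0, 0, 0, -0.014, 0.0003, 0],
    [0, 0, 0, 0, -0.014, 0.0003, 0]
  ]
}}

```text
clock: 5.35
position: [0.4778, -0.1043, 0.0638]
ee_rot: [-0.642, 0.766, -0.001, 0.001]
ft_force: [-0.9, -0.2, 8.5]
grip_width: 0.0
```

```bash
python3 - <<'E'
from h import *
plan(S(Q,[[-.10,-.075,.135]])[0])
E
```

```text
turn [-0.18 -0.02 -0.02] shift [-0.0313  0.035  -0.0714] t 5.35 F [-0.93 -0.25  8.46] pos [ 0.4778 -0.1043  0.0638] stand xy [-0.0648 -0.1063  0.0638]
```

Lift straight up, then move back and look.

{"op": "move_arm", "data": {
  "moves": [
    [0, 0, 0, 0, 0, -0.02, 0],
    [0, 0, 0, 0, 0, -0.04, 0],
    [0, 0, 0, -0.03, 0.035, -0.07, 0],
    [0, 0, 0, -0.03, 0.035, -0.07, 0],
    [0, 0, 0, -0.03, 0.035, -0.07, 0],
    [0, 0, 0, -0.03, 0.035, -0.07, 0]
  ]
}}

```text
clock: 5.95
position: [0.4472, -0.069, 0.1322]
ee_rot: [-0.642, 0.767, -0.0, -0.0]
ft_force: [0.4, -0.6, -0.1]
grip_width: -0.0
```

```bash
python3 - <<'E'
from h import *
from workcell import cams
p=cams.camera_params("wrist"); im=cams.camera("wrist")[:,:,::-1]
cv2.imwrite("pics/w3.png",im)
x,y=proj(p,S(Q,[-.075,-.078,.055]))[0].round().astype(int)
a=cv2.convertScaleAbs(cv2.resize(im[y-43:y+43,x-57:x+57],None,fx=7,fy=7,interpolation=cv2.INTER_CUBIC),alpha=1.5)
cv2.imwrite("pics/w3c.png",a)
E
```

```text
(no output)
```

View pics/w3c.png

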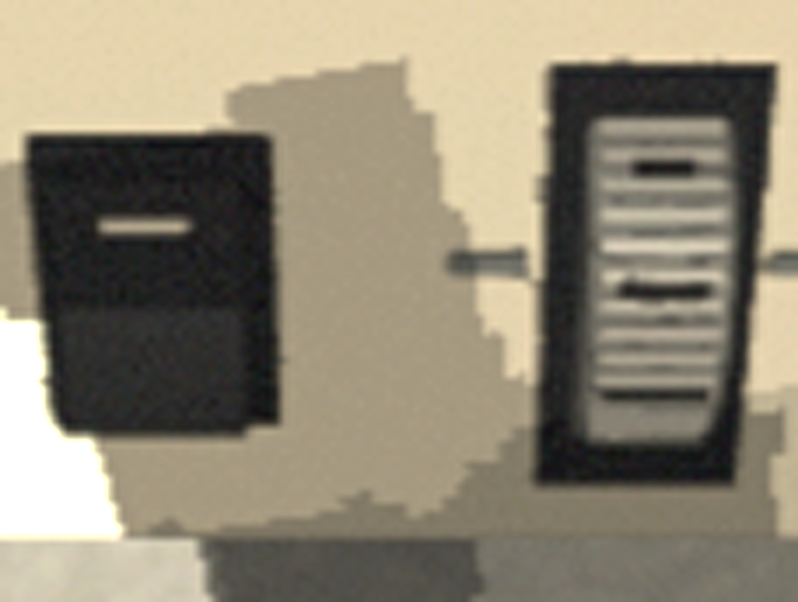

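The middle line has grown from about 0.46 to 0.66 of the rim width, and the old middle line is now the far one at 0.44. That is exactly one click. The rocker is still on. I'll check the whole frame for disturbed items.

View pics/w3.png

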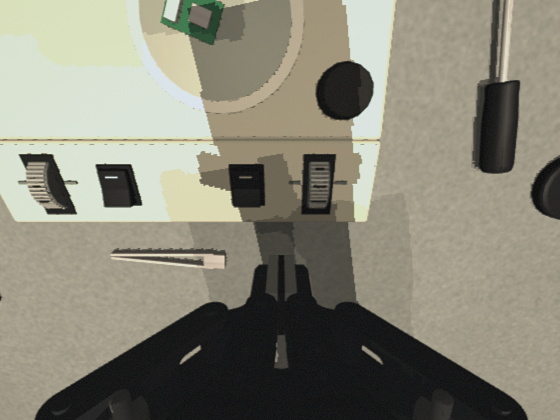

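{"op": "move_arm", "data": {
  "moves": [
    [0, 0, 0, 0.02, 0.02, -0.03, 0],
    [0, 0, 0, 0.03, 0.03, -0.06, 0],
    [0, 0, 0, 0.03, 0.03, -0.06, 0],
    [0, 0, 0, 0.03, 0.03, -0.06, 0],
    [0, 0, 0, 0.03, 0.03, -0.06, 0]
  ]
}}

```text
clock: 6.5
position: [0.4122, -0.0927, 0.1912]
ee_rot: [-0.642, 0.766, 0.001, -0.0]
ft_force: [-0.1, -0.1, 0.3]
grip_width: 0.002
```

The eyecap (345,90), tweezers, module, screwdriver and left-hand controls all sit as before. The right rocker's look now matches the left one's.

```bash
python3 -c "
from workcell import manip
print(manip.hand_in())"
```

```text
the job is handed in; nothing more can be done
None
```

I turned the stage light's rocker on with the closed fingertips and stroked its dimmer wheel 14 mm away from the operator. I then backed off and handed in at about 6.5 s. Hand-in gave no verdict.

- **Rocker:** the last wrist pictures show its far half down and its near half raised, and it stayed that way. I judged this by eye, with no joint reading.
- **Wheel:** it moved exactly one click. The line that was at the index mark is now the far one, and the next longer line is at the mark.
- **Other things:** the left-hand rocker and wheel, eyecap, module, tweezers and screwdriver looked unmoved. The lens cap was only partly in the last picture. I did not look at the pcb, bottle and phone again, but the arm never went near them.
- **Not as planned:** I pressed too far on the rocker. The fingertip hit its end stop or the panel, and the wrist force reached about 60 N (limit 120 N). Only the fingertip should have been touching.
- **Calibration:** the wrist camera put the stand about 2 mm farther away than the other two cameras did. I allowed for this.

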